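Finish packing the breakfast gift carton

TASK

Finish packing the open gift carton: put the oblong tea packet and the white-lidded honey jar into it beside the green-lidded spice jar that is already there. All three must end standing upright on the carton's floor and fit in side by side, set down rather than dropped. Leave the red-lidded jam jar and the square biscuit packet where they are.

Things in the scene. Friction and masses are not known exactly. Their poses are not given: they have to be found in the camera images.
- carton: Low open brown card carton, fixed. Outside 160 (its x) x 156 (its y) x 40 mm high, walls and floor 4 mm thick: inside 152 (x) x 148 (y) mm. Origin: centre of its underside; z up, x, y square to the walls. The spice jar stands in its (+x, +y) corner. The fit: tea packet lengthwise along carton y beside the -x wall, honey jar in the (+x, -y) corner; with the packet along x the jar does not fit.
- tea_box_mid (a point): Centre of the oblong closed tea packet (brown card, off-white paper sleeve round its middle), loose, 120 g: 45 mm (its x) x 110 mm (its y) x 80 mm high (its z, up); this point is half-way up, 40 mm above its underside. Grip it across its 45 mm side near the top.
- honey_mid (a point): Centre of the honey jar (amber glass, dark label, white lid), loose, 440 g: nearly round, 56 to 62 mm across, 99 mm high; lid 57 mm in diameter, the top 11 mm. This point is on its axis, half-way up (49.5 mm above its underside); z up along the axis.
- spice_jar_mid (a point): Centre of the round spice jar with the green lid, 46 mm in diameter, 106 mm high, loose, already standing in the carton's (+x, +y) corner; this point is on its axis 53 mm above its underside; z up.
- jam_mid (a point): Centre of the jam jar with the red lid, a bystander to leave alone: 65 x 69 mm across, 86 mm high; this point is 43 mm above its underside. It and the honey jar may stand in either one's place.
- biscuit_box_mid (a point): Centre of the square biscuit packet, a bystander to leave alone: same card and sleeve as the tea packet but 85 x 85 mm and 80 mm high; this point is 40 mm above its underside.
Not all that is in view belongs to the job. Leave any yellow look-alike of the part that bears tea_box_mid alone.

How it is judged:
By the outcome, as a careful person would: the job done as asked, in the order asked, and still so for the second after the job is handed in, with the robot touching nothing.
It also fails if it takes over 58 s, if anything falls off the work surface, if the arm or the gripper's body presses on something with over 40 N, if the wrist force passes 120 N, or if a joint passes its speed limit or range.

ROBOT

A 6-joint arm with a two-finger parallel gripper is mounted at the origin on a cart in front of the work surface, level with it; the furniture and walls round the work are solid. World frame = base frame: x ahead of the robot, y to its left, z up, the work surface at z = 0. Lengths are in mm, angles in rad, forces in N, time in s.
With the tool pointing down it reaches from about 325 to 900 mm from the base axis. Payload 6.1 kg.
Tool frame: the origin (TCP) lies midway between the tips of the shut fingers; the grasp point (between the pads) lies 19 mm behind it; z points along the fingers, y is the line along which they close (so a half turn about z gives the same grasp; the last joint's range is limited). The gripper opens to 87 mm and grips with 3 to 60 N. Pads are 19 mm wide; open, the fingers measure 117 mm over their backs; the gripper's body (75 mm by 190 mm) begins 51 mm behind the grasp point.
Start: joints at [1.167, 0.22, 1.526, -0, 1.395, -0.126], TCP at [171.399, 601.031, 222.538] pointing down, gripper open.
Joint ranges: [-2.98, 2.98], [-0.91, 2.08], [0.09, 2.57], [-1.24, 4.39], [0.2, 2.65], [-2.68, 2.68]. Speed limits (rad/s): [2.57, 2.57, 3.01, 3.14, 3.14, 3.14].

INTERFACE

Orientations are given as a unit quaternion [x, y, z, w].
In Python, from station import read_state, grab_frame, camera_model, sign_off, spot_in, masks_of gives the robot as it stands.
- The arm moves only by the tool carry_out, never from a script. Its argument "rows" is a list of rows, each an object with "rot": the turn, a rotation vector about the tool's x, y, z in degrees, a list of three; "delta_pos": the shift along the tool's x, y, z in mm, a list of three; "fingers": the closure, from 0 (fully open) to 1 (shut). A call has 1 to 10 rows; each row is the pose to reach, as a shift and turn from the pose commanded when the call began, along the tool's axes at that moment; what a row does not reach only later rows make up. A row lasts 1/10 s, in which the tool goes at most 50 mm and 8.59 degrees, less where a joint would pass 70% of its speed; a pose out of reach is approached as far as the arm can. A call with a gripper value outside its range is refused whole. The fingers move at their own pace and stop on an object; "grip_force" is the grip in N (left out, the last holds). Time passes only in rows, so rows that repeat a pose let the fingers close. It gives the time, the measured TCP pose, the force, the opening and the grip force at its end, in the units of the state.
- read_state(): the state, without advancing time (a new reading comes with each control period).
- grab_frame(name): name is "scene" or "top"; returns the picture (480x640x3 uint8, red, green, blue); there is no depth.
- camera_model(name): a dict with "fx", "fy", "cx", "cy" (pixels), "k1" (the pictures are not rectified: a ray, as slopes to the right and down, at radius r is drawn at 1 + k1 r^2 times it, then the intrinsics apply), "R" (3x3) and "t" (3): a world point X has camera coordinates R X + t. Camera axes: x right, y down, z forward; pixel columns grow to the right and rows downward; lengths in mm; the calibration is good to about 2 mm. A picture is of the moment at which its call begins. camera_model takes no time and is no camera call.
- sign_off(): hands the job in; it is judged then, once.
Trained networks look in the newest picture that a camera, given by its name, has taken for a name from the list of things; names that differ only in an ending like _2 or _b are one class to them, and where a whole thing is asked for, a point or a joint stands for the part that bears it (a point fixed in the world has none). Each returns a list of dicts, best first, with "confidence" (0 to 1); they miss things now and then, are a little off and sometimes report something else, mostly with a low value. They report only what shows in the picture. A call takes as long as a camera call. They do not tell look-alikes from the thing itself.
- spot_in(query, camera): "extent" ([left, top, width, height] in pixels, round what is visible of it).
- masks_of(query, camera): "pixels" (480x640 bool, what is visible of it) and "extent" ([left, top, width, height] in pixels, round what is visible of it).
The state is a dict: "time_s": time; "qpos": joint angles; "dq": joint speeds; "joint_efforts": joint torques, N m; "tool_pos": TCP position; "tcp_rot": TCP orientation; "force": force on the tool from outside, world axes, zero at the start; "wrist_torque": the same for the moment, N m; "gripper_width": finger opening in mm; "grasp_force": force on a finger pad.
Only numpy, scipy, OpenCV 4.12 (cv2) and the standard library are available. Lean on these libraries where they do the work, as an engineer would, in place of code of your own. Each camera call takes 0.05 s, during which the arm holds its last target. There are 200 camera calls.

## Working session

There is one attempt and no reset: what is moved stays moved. The work goes in short steps, Python scripts to look and compute and a tool call to move; the robot and the scene stay as the last step left them, time stands still between calls to the robot, and variables do not carry over. Pictures are saved under pics/ and viewed, at most 10 in all, crops included, and the job is handed in when it is done.

Besides the shell and the picture viewer there is one more tool, called after ">>>" as name(argument=value, ...) on one line, values as JSON. carry_out: Moves the arm, as the interface text tells. Its arguments: {"type":"object","properties":{"rows":{"type":"array","items":{"type":"object","properties":{"rot":{"type":"array","items":{"type":"number"}},"delta_pos":{"type":"array","items":{"type":"number"}},"fingers":{"type":"number"}}}},"grip_force":{"type":"number"}},"required":["rows"]}

```bash
ls; mkdir -p pics
python3 - <<'E'
from station import *
import cv2,json
s=read_state();print({k:s[k] for k in('time_s','tool_pos','tcp_rot','gripper_width','force')})
for n in('scene','top'):
    im=grab_frame(n);cv2.imwrite(f'pics/{n}0.png',im[:,:,::-1])
    m=camera_model(n);print(n,{k:m[k] for k in('fx','fy','cx','cy','k1')},(-m['R'].T@m['t']) if hasattr(m['R'],'T') else (m['R'],m['t']))
    for q in('carton','tea_box_mid','honey_mid','spice_jar_mid','jam_mid','biscuit_box_mid'):
        print(q,[([round(float(v)) for v in d['extent']],round(d['confidence'],2)) for d in spot_in(q,n)])
E
```

```text
pics
{'time_s': 0.0, 'tool_pos': array([171.15965766, 600.47473715, 221.43756285]), 'tcp_rot': array([ 1.38450537e-01,  9.90368883e-01, -9.27975431e-04, -2.52714906e-04]), 'gripper_width': 86.76614777729334, 'force': array([ 0.06664147, -0.7104473 , -0.23538061])}
scene {'fx': 483.39684288683657, 'fy': 483.39684288683657, 'cx': 318.0728432984257, 'cy': 244.142284610025, 'k1': -0.013299243230537045} [-209.90022324  851.70776729  562.10945214]
carton [([330, 174, 50, 44], 0.6)]
tea_box_mid []
honey_mid [([313, 165, 20, 33], 0.45)]
spice_jar_mid [([313, 166, 19, 31], 0.63)]
jam_mid []
biscuit_box_mid [([202, 266, 62, 64], 0.6)]
top {'fx': 533.4575530287568, 'fy': 533.4575530287568, 'cx': 322.5070747168625, 'cy': 249.18514314882322, 'k1': 0.048893148038749404} [ 168.83288299  297.18004103 1097.29538938]
carton [([371, 112, 106, 106], 0.57)]
tea_box_mid [([287, 175, 46, 63], 0.95), ([214, 306, 57, 63], 0.72)]
honey_mid [([260, 239, 38, 33], 0.84)]
spice_jar_mid [([383, 137, 27, 39], 0.57)]
jam_mid [([334, 235, 32, 38], 0.95)]
biscuit_box_mid [([177, 231, 64, 64], 0.69)]
```

View pics/top0.png

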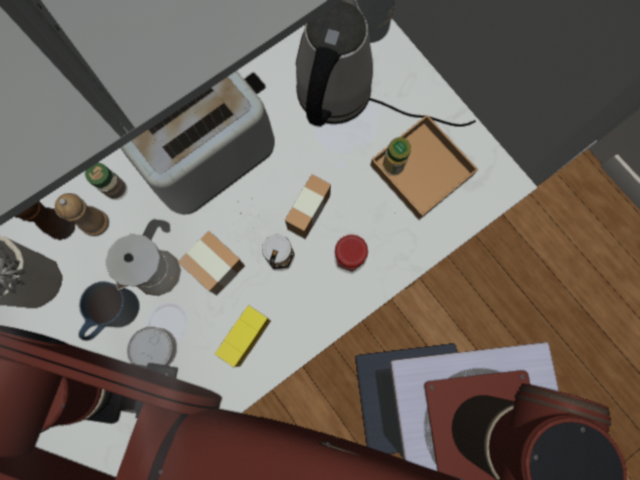

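View pics/scene0.png

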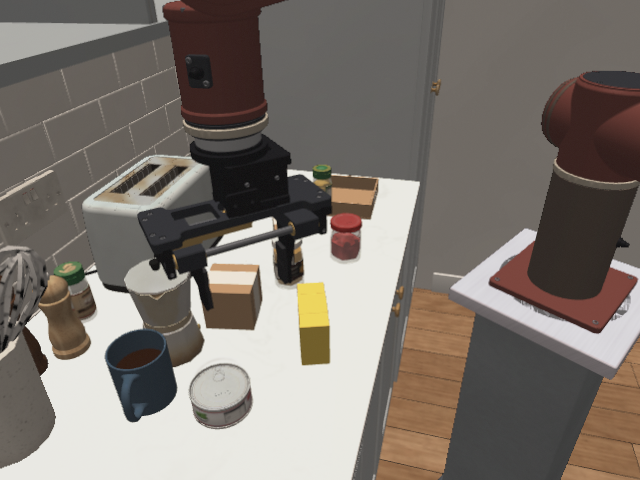

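The top view shows:
- Carton centred at (425,167), with the green-lidded spice jar in its left corner at (397,152).
- Two oblong packets: brown with a sleeve at (308,205), and yellow at (242,336). The brown one fits the description of the tea packet; the yellow one is the look-alike.
- White-lidded honey jar at (277,250), red-lidded jam jar at (351,251), square biscuit packet at (211,262).

Next I fit poses by silhouette.

```bash
cat > h.py <<'E'
import numpy as np,cv2
from scipy.optimize import minimize
from station import *
def proj(X,m):
    c=np.asarray(X)@np.asarray(m['R']).T+np.asarray(m['t']);p=c[:,:2]/c[:,2:]
    p=p*(1+m['k1']*(p**2).sum(1,keepdims=True))
    return p*[m['fx'],m['fy']]+[m['cx'],m['cy']]
def ray(uv,m,z):
    q=(np.array(uv,float)-[m['cx'],m['cy']])/[m['fx'],m['fy']];p=q.copy()
    for _ in range(9):p=q/(1+m['k1']*(p@p))
    R=np.asarray(m['R']);o=-R.T@np.asarray(m['t']);d=R.T@np.r_[p,1];return o+d*(z-o[2])/d[2]
def box(x,y,a,sx,sy,h,z0=0):
    c,s=np.cos(a),np.sin(a)
    return np.array([[x+c*u*sx/2-s*v*sy/2,y+s*u*sx/2+c*v*sy/2,z0+w*h] for u in(-1,1) for v in(-1,1) for w in(0,1)])
def cyl(x,y,r,h,z0=0,lid=None):
    t=np.linspace(0,2*np.pi,40);L=[]
    for z,rr in [(z0,r-3),(z0+4,r),(z0+h-14,r),(z0+h-11,lid or r),(z0+h,lid or r)]:
        L.append(np.c_[x+rr*np.cos(t),y+rr*np.sin(t),0*t+z])
    return np.vstack(L)
S=4
def sil(X,m):
    p=proj(X,m);im=np.zeros((480*S//2,640*S//2),np.uint8)
    h=cv2.convexHull((p*S/2*16).astype(np.int32));cv2.fillConvexPoly(im,h,255,cv2.LINE_AA,4)
    return cv2.resize(im,(640,480),interpolation=cv2.INTER_AREA)/255.
def fit(model,mask,m,x0,step,ignore=None):
    k=np.ones_like(mask,float) if ignore is None else (~ignore).astype(float)
    f=lambda v:(np.abs(sil(model(v),m)-mask)*k).sum()/mask.sum()
    best=None
    sim=np.vstack([x0]+[np.array(x0)+np.eye(len(x0))[i]*step[i] for i in range(len(x0))])
    r=minimize(f,x0,method='Nelder-Mead',options=dict(initial_simplex=sim,xatol=.05,fatol=1e-4,maxiter=250))
    return r.x,r.fun
E
python3 - <<'E'
from h import *
im=grab_frame('top');m=camera_model('top')
M={}
for q in('carton','tea_box_mid','honey_mid','spice_jar_mid','jam_mid','biscuit_box_mid'):
    M[q]=masks_of(q,'top')
    print(q,[(np.round(d['extent']).tolist(),round(d['confidence'],2),int(d['pixels'].sum())) for d in M[q]])
np.savez('m0.npz',**{q:v[0]['pixels'] for q,v in M.items() if v})
for n,u,z in [('carton',(425,167),40),('cL',(372,163),40),('cT',(428,118),40),('cR',(475,167),40),('cB',(421,216),40),('spice',(400,149),110),('tea',(309,203),60),('honey',(275,248),99),('jam',(351,251),80),('bis',(211,262),70)]:
    print(n,ray(u,m,z).round(1)[:2])
E
```

```text
carton []
tea_box_mid [([286.0, 178.0, 45.0, 58.0], 0.96, 1597), ([216.0, 306.0, 56.0, 66.0], 0.91, 1762)]
honey_mid [([261.0, 237.0, 33.0, 37.0], 0.56, 946)]
spice_jar_mid [([381.0, 136.0, 31.0, 42.0], 0.64, 803), ([335.0, 232.0, 30.0, 42.0], 0.58, 1126)]
jam_mid [([335.0, 235.0, 28.0, 39.0], 0.74, 1008)]
biscuit_box_mid [([178.0, 232.0, 64.0, 66.0], 0.57, 2292)]
carton [531.1  37. ]
cL [553.2 145.3]
cT [638.2  13.9]
cR [518.4 -65.7]
cB [427.9  61.6]
spice [549.7  97. ]
tea [476.9 286.1]
honey [384.3 361.2]
jam [364.8 216.3]
bis [377.7 489.7]
```

Run:
```python
from h import *
im=cv2.imread('pics/top0.png');m=camera_model('top');M=np.load('m0.npz')
hsv=cv2.cvtColor(im,cv2.COLOR_BGR2HSV)
sat=hsv[...,1]>70
roi=np.zeros((480,640),np.uint8);roi[108:224,362:484]=1
c=cv2.morphologyEx((sat&(roi>0)).astype(np.uint8),cv2.MORPH_CLOSE,np.ones((5,5)))
n,l,st,_=cv2.connectedComponentsWithStats(c);i=1+st[1:,4].argmax();c=l==i;print('carton mask',st[i])
sp=cv2.dilate(M['spice_jar_mid'].astype(np.uint8),np.ones((5,5)))>0
C=lambda v:box(v[0],v[1],v[2],160,156,40)
cv,e=fit(C,c,m,[531,38,.59],[8,8,.1],sp);print('carton',cv.round(2),round(e,3))
T=lambda v:box(v[0],v[1],v[2],45,110,80)
a0=[477,286,0.]
best=min((fit(T,M['tea_box_mid'],m,[477,286,a],[8,8,.15]) for a in(-.8,-.2,.4,1.)),key=lambda r:r[1]);tv=best[0];print('tea',tv.round(2),round(best[1],3))
H=lambda v:cyl(v[0],v[1],29.5,99,0,28.5)
hv,e=fit(H,M['honey_mid'],m,[384,361],[8,8]);print('honey',hv.round(1),round(e,3))
J=lambda v:cyl(v[0],v[1],33.5,86)
jv,e=fit(J,M['jam_mid'],m,[365,216],[8,8]);print('jam',jv.round(1),round(e,3))
P=lambda v:cyl(v[0],v[1],23,106,4)
pv,e=fit(P,M['spice_jar_mid'],m,[550,97],[8,8]);print('spice',pv.round(1),round(e,3))
R=np.array([[np.cos(cv[2]),np.sin(cv[2])],[-np.sin(cv[2]),np.cos(cv[2])]])
print('spice in carton',R@(pv-cv[:2]))
K=4;x0,y0=255,105
big=cv2.resize(im[y0:y0+175,x0:x0+230],None,fx=3.4,fy=3.4,interpolation=cv2.INTER_CUBIC)
for X,col in[(C(cv),(255,0,0)),(box(*cv,152,148,0,40),(255,255,0)),(box(*cv,152,148,0,4),(0,255,255)),(T(tv),(0,0,255)),(H(hv),(0,255,0)),(J(jv),(255,0,255)),(P(pv),(255,0,255))]:
    h=cv2.convexHull(((proj(X,m)-[x0,y0]+.5)*3.4).astype(np.int32));cv2.polylines(big,[h],True,col,1)
cv2.imwrite('pics/crop1.png',big)
```

```text
carton mask [ 372  116  105  102 5672]
carton [540.81  36.75   0.57] 0.062
tea [472.83 288.41   0.96] 0.075
honey [383.3 358.3] 0.055
jam [363.3 215.5] 0.159
spice [552.3  97.4] 0.067
spice in carton [42.5118424  44.79905417]
```

View pics/crop1.png

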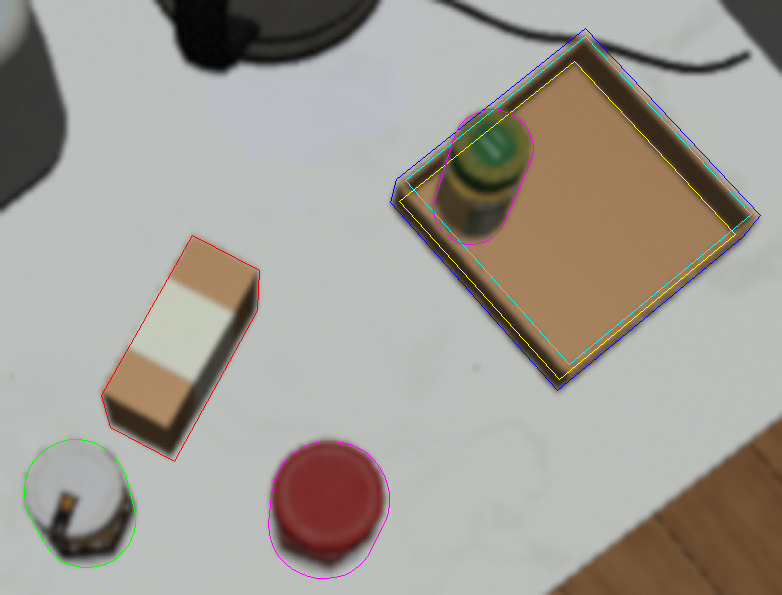

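The brown, sleeved packet is confirmed as the tea: its red outline matches at crop (180,350). The honey jar is at crop (80,500) with a white lid. The carton outline fits, and the spice jar is in its left corner, which is +x,+y. Before the first move I check clearances to the toaster and kettle.

```bash
cat >> h.py <<'E'
from scipy.spatial.transform import Rotation as Ro
def goal(x,y,z,yaw):
    s=read_state();R=Ro.from_quat(s['tcp_rot']);p=np.array(s['tool_pos'])
    Y=R.as_matrix()[:,1];cur=np.arctan2(Y[1],Y[0]);yaw=cur+(yaw-cur+np.pi/2)%np.pi-np.pi/2
    c,sn=np.cos(yaw),np.sin(yaw);G=Ro.from_matrix(np.c_[[-sn*-1,-c,0],[c,sn,0],[0,0,-1]])
    print('t',round(s['time_s'],2),'at',p.round(1),'yaw',round(cur,3),'dpos',R.inv().apply(np.array([x,y,z])-p).round(1),'rot',np.degrees((R.inv()*G).as_rotvec()).round(2),'w',round(s['gripper_width'],1),'F',np.round(s['force'],1))
E
python3 - <<'E'
from h import *
m=camera_model('top')
for n,u,z in[('toaster R',(274,135),150),('toaster R2',(268,95),190),('toaster B',(190,212),60),('toaster F',(272,155),60),('kettle low',(345,122),10),('kettle handle',(318,122),100),('kettle L',(297,80),100),('kettle R',(372,80),100)]:print(n,ray(u,m,z).round())
goal(473,288,190,.96);goal(473,288,52,.96)
E
```

```text
toaster R [590. 337. 150.]
toaster R2 [652. 339. 190.]
toaster B [486. 525.  60.]
toaster F [588. 350.  60.]
kettle low [664. 187.  10.]
kettle handle [630. 249. 100.]
kettle L [725. 281. 100.]
kettle R [707. 130. 100.]Traceback (most recent call last):
  File "<stdin>", line 4, in <module>
  File "h.py", line 36, in goal
    c,sn=np.cos(yaw),np.sin(yaw);G=Ro.from_matrix(np.c_[[-sn*-1,-c,0],[c,sn,0],[0,0,-1]])
                                   ~~~~~~~~~~~~~~^^^^^^^^^^^^^^^^^^^^^^^^^^^^^^^^^^^^^^^^
  File "scipy/spatial/transform/_rotation.pyx", line 1143, in scipy.spatial.transform._rotation.Rotation.from_matrix
ValueError: Non-positive determinant (left-handed or null coordinate frame) in rotation matrix 0: [[ 0.81919157  0.57351999  0.        ]
 [-0.57351999  0.81919157  0.        ]
 [ 0.          0.         -1.        ]].
```

```bash
sed -i 's/\[-sn\*-1,-c,0\]/[-sn,c,0]/' h.py
python3 - <<'E'
from h import *
goal(473,288,190,.96);goal(473,288,52,.96)
E
```

```text
t 1.05 at [171.4 601.1 222.6] yaw 1.293 dpos [-375.9 -218.4   32.6] rot [ 0.    0.   19.08] w 87.1 F [-0.2  0.  -0.7]
t 1.05 at [171.4 601.1 222.6] yaw 1.293 dpos [-375.9 -218.4  170.6] rot [ 0.    0.   19.08] w 87.1 F [-0.2  0.  -0.7]
```

>>> carry_out(rows=[{"delta_pos": [-20,-12,0],"rot": [0,0,1],"fingers": 0},{"delta_pos": [-60,-35,4],"rot": [0,0,4],"fingers": 0},{"delta_pos": [-102,-59,8],"rot": [0,0,7],"fingers": 0},{"delta_pos": [-145,-84,12],"rot": [0,0,9],"fingers": 0},{"delta_pos": [-188,-109,16],"rot": [0,0,11],"fingers": 0},{"delta_pos": [-231,-134,20],"rot": [0,0,13],"fingers": 0},{"delta_pos": [-274,-159,24],"rot": [0,0,15],"fingers": 0},{"delta_pos": [-317,-184,28],"rot": [0,0,17],"fingers": 0},{"delta_pos": [-355,-206,31],"rot": [0,0,19],"fingers": 0},{"delta_pos": [-376,-218,33],"rot": [0,0,19],"fingers": 0}])

```text
time_s: 2.05
tool_pos: [475.3, 285.5, 189.5]
tcp_rot: [0.302, 0.953, -0.0, 0.0]
force: [-0.6, 0.3, -0.0]
gripper_width: 86.9
grasp_force: 0.0
```

Run:
```python
from h import *
m=camera_model('top')
im=grab_frame('top');goal(473,288,52,.96)
for d in masks_of('tea_box_mid','top'):print(np.round(d['extent']),d['confidence'])
big=im[100:320,200:480,::-1].copy();cv2.imwrite('pics/ab.png',cv2.resize(big,None,fx=2.7,fy=2.7))
```

```text
t 2.1 at [476.9 283.8 189.2] yaw 0.957 dpos [  5.9   1.3 137.2] rot [-0.04  0.14 -0.15] w 87.1 F [ 1.4 -2.1 -0. ]
[215. 305.  55.  64.] 0.95
[288. 197.  30.  41.] 0.6
```

View pics/ab.png

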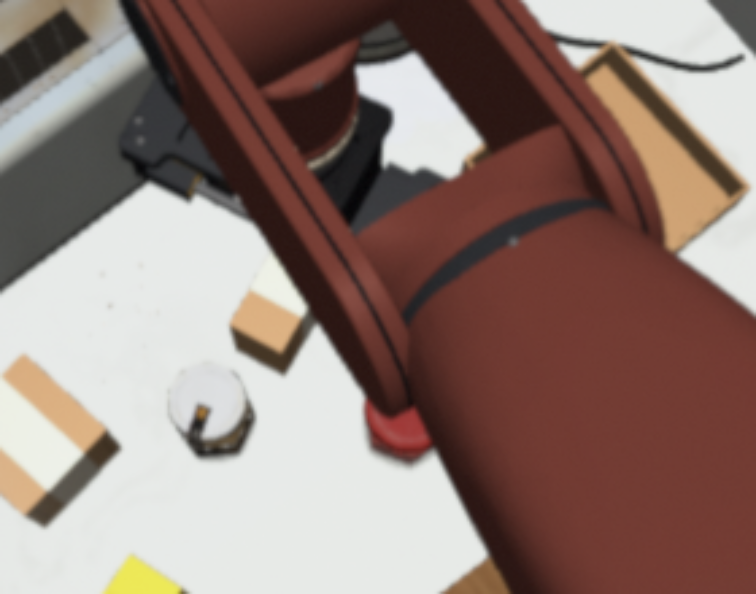

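The arm hides most of the tea packet, and nothing has shifted: honey at crop (210,410), jam at (400,425). I now descend straight down over the tea.

>>> carry_out(rows=[{"delta_pos": [0,0,0],"fingers": 0},{"delta_pos": [0,0,10],"fingers": 0},{"delta_pos": [0,0,35],"fingers": 0},{"delta_pos": [0,0,65],"fingers": 0},{"delta_pos": [0,0,90],"fingers": 0},{"delta_pos": [0,0,110],"fingers": 0},{"delta_pos": [0,0,125],"fingers": 0},{"delta_pos": [0,0,134],"fingers": 0},{"delta_pos": [0,0,138],"fingers": 0},{"delta_pos": [0,0,138],"fingers": 0}])

```text
$.rows[0]: bad value
```

>>> carry_out(rows=[{"delta_pos": [0,0,0],"fingers": 0.3},{"delta_pos": [0,0,0],"fingers": 0.4},{"delta_pos": [0,0,0],"fingers": 0.5},{"delta_pos": [0,0,0],"fingers": 0.6},{"delta_pos": [0,0,0],"fingers": 0.8},{"delta_pos": [0,0,0],"fingers": 1},{"delta_pos": [0,0,0],"fingers": 1},{"delta_pos": [0,0,0],"fingers": 1}], grip_force=15)

```text
$.rows[0]: bad value
```

Run:
```python
from h import *
c=np.array([540.8,36.75]);a=.57
R=np.array([[np.cos(a),-np.sin(a)],[np.sin(a),np.cos(a)]])
t=c+R@[-48,0];print('tea target',t,'honey',c+R@[40,-36])
goal(*t,190,a)
```

```text
tea target [500.38875319  10.84766166] honey [593.90279276  28.02684684]
t 2.15 at [475.3 285.6 189.3] yaw 0.957 dpos [-178.8 -210.1   -0.5] rot [-2.000e-02  5.000e-02  2.218e+01] w 86.9 F [-0.9  0.1  0.3]
```

>>> carry_out(rows=[{"rot": [0,0,0],"delta_pos": [0,0,0],"fingers": 0},{"rot": [0,0,0],"delta_pos": [0,0,10],"fingers": 0},{"rot": [0,0,0],"delta_pos": [0,0,35],"fingers": 0},{"rot": [0,0,0],"delta_pos": [0,0,65],"fingers": 0},{"rot": [0,0,0],"delta_pos": [0,0,90],"fingers": 0},{"rot": [0,0,0],"delta_pos": [0,0,110],"fingers": 0},{"rot": [0,0,0],"delta_pos": [0,0,125],"fingers": 0},{"rot": [0,0,0],"delta_pos": [0,0,134],"fingers": 0},{"rot": [0,0,0],"delta_pos": [0,0,138],"fingers": 0},{"rot": [0,0,0],"delta_pos": [0,0,138],"fingers": 0}])

```text
time_s: 3.15
tool_pos: [473.1, 288.6, 51.5]
tcp_rot: [0.3, 0.954, -0.0, -0.0]
force: [0.7, -0.0, 0.1]
gripper_width: 87.0
grasp_force: 0.0
```

>>> carry_out(rows=[{"rot": [0,0,0],"delta_pos": [0,0,0],"fingers": 0.2},{"rot": [0,0,0],"delta_pos": [0,0,0],"fingers": 0.3},{"rot": [0,0,0],"delta_pos": [0,0,0],"fingers": 0.4},{"rot": [0,0,0],"delta_pos": [0,0,0],"fingers": 0.5},{"rot": [0,0,0],"delta_pos": [0,0,0],"fingers": 0.6},{"rot": [0,0,0],"delta_pos": [0,0,0],"fingers": 0.8},{"rot": [0,0,0],"delta_pos": [0,0,0],"fingers": 1},{"rot": [0,0,0],"delta_pos": [0,0,0],"fingers": 1}], grip_force=15)

```text
time_s: 3.95
tool_pos: [473.4, 288.3, 51.7]
tcp_rot: [0.3, 0.954, 0.0, 0.0]
force: [0.2, 0.1, 0.7]
gripper_width: 44.8
grasp_force: 14.9
```

Gripped at 44.8 mm, which matches the packet. Lifting 138 mm, gently.

>>> carry_out(rows=[{"rot": [0,0,0],"delta_pos": [0,0,-4],"fingers": 1},{"rot": [0,0,0],"delta_pos": [0,0,-15],"fingers": 1},{"rot": [0,0,0],"delta_pos": [0,0,-35],"fingers": 1},{"rot": [0,0,0],"delta_pos": [0,0,-60],"fingers": 1},{"rot": [0,0,0],"delta_pos": [0,0,-85],"fingers": 1},{"rot": [0,0,0],"delta_pos": [0,0,-108],"fingers": 1},{"rot": [0,0,0],"delta_pos": [0,0,-125],"fingers": 1},{"rot": [0,0,0],"delta_pos": [0,0,-135],"fingers": 1},{"rot": [0,0,0],"delta_pos": [0,0,-138],"fingers": 1},{"rot": [0,0,0],"delta_pos": [0,0,-138],"fingers": 1}])

```text
time_s: 4.95
tool_pos: [473.1, 288.3, 189.6]
tcp_rot: [0.3, 0.954, 0.0, 0.0]
force: [0.1, -0.0, -1.6]
gripper_width: 44.8
grasp_force: 14.9
```

Run:
```python
from h import *
goal(500.4,10.8,190,.57)
```

```text
t 4.95 at [473.1 288.3 189.6] yaw 0.961 dpos [-181.1 -211.9   -0.4] rot [1.000e-02 1.000e-02 2.243e+01] w 44.8 F [ 0.1 -0.  -1.6]
```

>>> carry_out(rows=[{"rot": [0,0,1],"delta_pos": [-8,-9,0],"fingers": 1},{"rot": [0,0,3],"delta_pos": [-26,-30,0],"fingers": 1},{"rot": [0,0,6],"delta_pos": [-49,-57,0],"fingers": 1},{"rot": [0,0,9],"delta_pos": [-73,-85,0],"fingers": 1},{"rot": [0,0,12],"delta_pos": [-97,-114,0],"fingers": 1},{"rot": [0,0,15],"delta_pos": [-121,-142,0],"fingers": 1},{"rot": [0,0,18],"delta_pos": [-145,-170,0],"fingers": 1},{"rot": [0,0,20.5],"delta_pos": [-165,-193,0],"fingers": 1},{"rot": [0,0,22],"delta_pos": [-177,-207,0],"fingers": 1},{"rot": [0,0,22.4],"delta_pos": [-181,-212,0],"fingers": 1}])

```text
time_s: 5.95
tool_pos: [499.5, 8.4, 188.4]
tcp_rot: [0.481, 0.877, -0.001, -0.001]
force: [-0.2, -0.5, -2.2]
gripper_width: 44.9
grasp_force: 14.9
```

>>> carry_out(rows=[{"rot": [0,0,0],"delta_pos": [0,0,0],"fingers": 1},{"rot": [0,0,0],"delta_pos": [0,0,0],"fingers": 1},{"rot": [0,0,0],"delta_pos": [0,0,0],"fingers": 1}])

```text
time_s: 6.25
tool_pos: [500.0, 11.8, 189.3]
tcp_rot: [0.479, 0.878, 0.0, -0.0]
force: [-0.0, 0.6, -1.8]
gripper_width: 44.8
grasp_force: 14.9
```

Run:
```python
from h import *
goal(500.4,10.8,190,.57)
im=grab_frame('top');a=im[80:280,320:540,::-1];a=cv2.resize(a,None,fx=2,fy=2,interpolation=cv2.INTER_CUBIC)
s=grab_frame('scene')[120:260,240:440,::-1];s=cv2.resize(s,(572,400),interpolation=cv2.INTER_CUBIC)[:,:350]
cv2.imwrite('pics/over.png',np.hstack([a,s]))
```

```text
t 6.25 at [500.   11.8 189.3] yaw 0.572 dpos [-1.  -0.2 -0.7] rot [-0.01 -0.03  0.11] w 44.8 F [-0.   0.6 -1.8]
```

View pics/over.png

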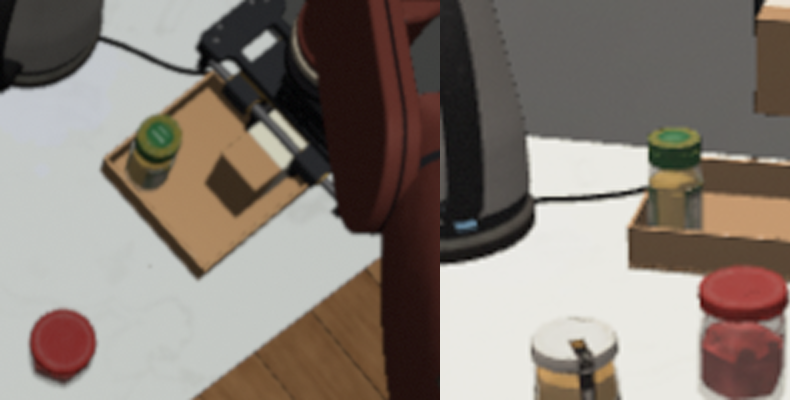

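>>> carry_out(rows=[{"rot": [0,0,0],"delta_pos": [0,0,10],"fingers": 1},{"rot": [0,0,0],"delta_pos": [0,0,32],"fingers": 1},{"rot": [0,0,0],"delta_pos": [0,0,56],"fingers": 1},{"rot": [0,0,0],"delta_pos": [0,0,76],"fingers": 1},{"rot": [0,0,0],"delta_pos": [0,0,90],"fingers": 1},{"rot": [0,0,0],"delta_pos": [0,0,97],"fingers": 1},{"rot": [0,0,0],"delta_pos": [0,0,101],"fingers": 1},{"rot": [0,0,0],"delta_pos": [0,0,105],"fingers": 1},{"rot": [0,0,0],"delta_pos": [0,0,109],"fingers": 1}])

```text
time_s: 7.25
tool_pos: [501.1, 10.8, 81.1]
tcp_rot: [0.48, 0.878, 0.0, 0.001]
force: [-0.5, 0.8, -1.4]
gripper_width: 45.1
grasp_force: 14.9
```

>>> carry_out(rows=[{"rot": [0,0,0],"delta_pos": [0,0,5],"fingers": 1},{"rot": [0,0,0],"delta_pos": [0,0,10],"fingers": 1},{"rot": [0,0,0],"delta_pos": [0,0,15],"fingers": 1},{"rot": [0,0,0],"delta_pos": [0,0,19],"fingers": 1},{"rot": [0,0,0],"delta_pos": [0,0,21],"fingers": 1},{"rot": [0,0,0],"delta_pos": [0,0,22.5],"fingers": 1},{"rot": [0,0,0],"delta_pos": [0,0,23.5],"fingers": 1},{"rot": [0,0,0],"delta_pos": [0,0,24.5],"fingers": 1},{"rot": [0,0,0],"delta_pos": [0,0,24.5],"fingers": 1}])

```text
time_s: 8.15
tool_pos: [500.3, 10.8, 56.0]
tcp_rot: [0.48, 0.877, 0.0, 0.0]
force: [-0.6, -0.3, -1.5]
gripper_width: 44.7
grasp_force: 14.9
```

>>> carry_out(rows=[{"rot": [0,0,0],"delta_pos": [0,0,0.5],"fingers": 1},{"rot": [0,0,0],"delta_pos": [0,0,1],"fingers": 1},{"rot": [0,0,0],"delta_pos": [0,0,1],"fingers": 1}])

```text
time_s: 8.45
tool_pos: [500.5, 10.9, 55.6]
tcp_rot: [0.48, 0.878, 0.0, 0.0]
force: [-1.5, 1.0, 4.0]
gripper_width: 45.0
grasp_force: 14.9
```

>>> carry_out(rows=[{"rot": [0,0,0],"delta_pos": [0,0,0],"fingers": 0.45},{"rot": [0,0,0],"delta_pos": [0,0,0],"fingers": 0.4},{"rot": [0,0,0],"delta_pos": [0,0,0],"fingers": 0.3},{"rot": [0,0,0],"delta_pos": [0,0,0],"fingers": 0.25},{"rot": [0,0,0],"delta_pos": [0,0,-4],"fingers": 0.25},{"rot": [0,0,0],"delta_pos": [0,0,-16],"fingers": 0.25},{"rot": [0,0,0],"delta_pos": [0,0,-40],"fingers": 0.25},{"rot": [0,0,0],"delta_pos": [0,0,-75],"fingers": 0},{"rot": [0,0,0],"delta_pos": [0,0,-110],"fingers": 0},{"rot": [0,0,0],"delta_pos": [0,0,-130],"fingers": 0}])

```text
time_s: 9.45
tool_pos: [501.8, 10.7, 189.5]
tcp_rot: [0.48, 0.878, 0.001, 0.002]
force: [-0.2, 0.3, -0.6]
gripper_width: 81.0
grasp_force: 0.0
```

Run:
```python
from h import *
goal(383.3,358.3,185,.57);goal(383.3,358.3,185,.96)
m=camera_model('scene');grab_frame('scene')
for q in('honey_mid','tea_box_mid'):
  for d in masks_of(q,'scene'):print(q,np.round(d['extent']),round(d['confidence'],2))
p=proj(cyl(383.3,358.3,29.5,99,0,28.5),m);print('honey pred',p.min(0).round(),p.max(0).round())
```

```text
t 9.45 at [501.8  10.7 189.5] yaw 0.571 dpos [356.6  88.    3.6] rot [0.23 0.2  0.03] w 81.0 F [-0.2  0.3 -0.6]
t 9.45 at [501.8  10.7 189.5] yaw 0.571 dpos [356.6  88.    3.6] rot [  0.19   0.24 -22.32] w 81.0 F [-0.2  0.3 -0.6]
honey_mid [272. 230.  36.  60.] 0.65
tea_box_mid [296. 282.  33.  80.] 0.75
tea_box_mid [348. 163.  24.  39.] 0.73
honey pred [272. 230.] [305. 289.]
```

The tea is down and released. The scene view shows the honey jar at extent (272,230,36x60), which matches the projection (272–305, 230–289), so its position is confirmed. Moving above it.

>>> carry_out(rows=[{"rot": [0,0,0],"delta_pos": [0,0,0],"fingers": 0},{"rot": [0,0,0],"delta_pos": [18,4,0],"fingers": 0},{"rot": [0,0,0],"delta_pos": [60,15,0],"fingers": 0},{"rot": [0,0,0],"delta_pos": [105,26,0],"fingers": 0},{"rot": [0,0,0],"delta_pos": [152,38,0],"fingers": 0},{"rot": [0,0,0],"delta_pos": [200,50,0],"fingers": 0},{"rot": [0,0,0],"delta_pos": [248,62,0],"fingers": 0},{"rot": [0,0,0],"delta_pos": [295,74,0],"fingers": 0},{"rot": [0,0,0],"delta_pos": [335,84,0],"fingers": 0},{"rot": [0,0,0],"delta_pos": [356,89,0],"fingers": 0}])

```text
time_s: 10.6
tool_pos: [380.4, 360.7, 183.1]
tcp_rot: [0.478, 0.878, -0.001, -0.001]
force: [0.4, -0.3, -0.2]
gripper_width: 86.9
grasp_force: 0.0
```

>>> carry_out(rows=[{"rot": [0,0,0],"delta_pos": [0,0,0],"fingers": 0},{"rot": [0,0,0],"delta_pos": [0,0,0],"fingers": 0},{"rot": [0,0,0],"delta_pos": [0,0,0],"fingers": 0}])

```text
time_s: 10.9
tool_pos: [382.9, 357.3, 184.0]
tcp_rot: [0.48, 0.877, -0.001, -0.0]
force: [0.1, -0.1, -0.3]
gripper_width: 87.1
grasp_force: 0.0
```

Run:
```python
from h import *
goal(383.3,358.3,52,.57)
im=grab_frame('top');m=camera_model('top');M=np.load('m0.npz')
b=im[90:240,350:490,::-1];b=cv2.resize(b,None,fx=4,fy=4,interpolation=cv2.INTER_CUBIC)
for X,col in[(box(540.8,36.75,.57,160,156,40),(255,0,0)),(box(500.4,10.8,.57,45,110,80,4),(0,0,255)),(cyl(593.9,28,29.5,99,4,28.5),(0,255,0))]:
    cv2.polylines(b,[cv2.convexHull(((proj(X,m)-[350,90]+.5)*4).astype(np.int32))],True,col,1)
cv2.imwrite('pics/tea_in.png',b)
```

```text
t 10.9 at [382.9 357.3 184. ] yaw 0.57 dpos [  0.7   1.1 132. ] rot [-0.11  0.03 -0.03] w 87.1 F [ 0.1 -0.1 -0.3]
```

View pics/tea_in.png

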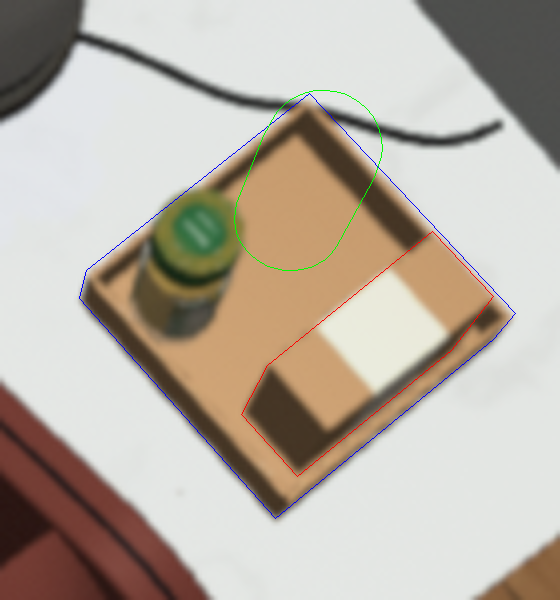

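The tea packet stands upright in the carton beside the -x wall, at crop (370,340). The +x,-y corner at crop (310,170) is free for the honey jar. Descending on the jar.

>>> carry_out(rows=[{"rot": [0,0,0],"delta_pos": [0.5,1,10],"fingers": 0},{"rot": [0,0,0],"delta_pos": [0.5,1,32],"fingers": 0},{"rot": [0,0,0],"delta_pos": [0.5,1,58],"fingers": 0},{"rot": [0,0,0],"delta_pos": [0.5,1,82],"fingers": 0},{"rot": [0,0,0],"delta_pos": [0.5,1,102],"fingers": 0},{"rot": [0,0,0],"delta_pos": [0.5,1,118],"fingers": 0},{"rot": [0,0,0],"delta_pos": [0.5,1,128],"fingers": 0},{"rot": [0,0,0],"delta_pos": [0.5,1,132],"fingers": 0},{"rot": [0,0,0],"delta_pos": [0.5,1,132],"fingers": 0}])

```text
time_s: 11.85
tool_pos: [383.5, 359.1, 52.6]
tcp_rot: [0.48, 0.877, -0.0, -0.0]
force: [-0.0, -0.1, 1.0]
gripper_width: 86.8
grasp_force: 0.0
```

>>> carry_out(rows=[{"rot": [0,0,0],"delta_pos": [0,0,0],"fingers": 0.12},{"rot": [0,0,0],"delta_pos": [0,0,0],"fingers": 0.18},{"rot": [0,0,0],"delta_pos": [0,0,0],"fingers": 0.24},{"rot": [0,0,0],"delta_pos": [0,0,0],"fingers": 0.3},{"rot": [0,0,0],"delta_pos": [0,0,0],"fingers": 0.36},{"rot": [0,0,0],"delta_pos": [0,0,0],"fingers": 0.5},{"rot": [0,0,0],"delta_pos": [0,0,0],"fingers": 0.8},{"rot": [0,0,0],"delta_pos": [0,0,0],"fingers": 1},{"rot": [0,0,0],"delta_pos": [0,0,0],"fingers": 1}], grip_force=30)

```text
time_s: 12.75
tool_pos: [384.2, 359.9, 53.6]
tcp_rot: [0.48, 0.877, 0.001, 0.0]
force: [3.0, 1.7, 2.7]
gripper_width: 59.9
grasp_force: 30.0
```

>>> carry_out(rows=[{"rot": [0,0,0],"delta_pos": [0,0,-3],"fingers": 1},{"rot": [0,0,0],"delta_pos": [0,0,-10],"fingers": 1},{"rot": [0,0,0],"delta_pos": [0,0,-25],"fingers": 1},{"rot": [0,0,0],"delta_pos": [0,0,-48],"fingers": 1},{"rot": [0,0,0],"delta_pos": [0,0,-75],"fingers": 1},{"rot": [0,0,0],"delta_pos": [0,0,-102],"fingers": 1},{"rot": [0,0,0],"delta_pos": [0,0,-125],"fingers": 1},{"rot": [0,0,0],"delta_pos": [0,0,-142],"fingers": 1},{"rot": [0,0,0],"delta_pos": [0,0,-150],"fingers": 1},{"rot": [0,0,0],"delta_pos": [0,0,-150],"fingers": 1}])

```text
time_s: 13.75
tool_pos: [384.0, 359.8, 204.7]
tcp_rot: [0.48, 0.878, 0.001, 0.001]
force: [-0.2, 0.5, -4.2]
gripper_width: 60.0
grasp_force: 30.0
```

Run:
```python
from h import *
goal(590.5,25.9,202,.57)
```

```text
t 13.75 at [384.  359.8 204.7] yaw 0.57 dpos [-392.6   -6.5    2.6] rot [ 0.14 -0.    0.03] w 60.0 F [-0.2  0.5 -4.2]
```

>>> carry_out(rows=[{"rot": [0,0,0],"delta_pos": [-12,0,0],"fingers": 1},{"rot": [0,0,0],"delta_pos": [-44,-1,0],"fingers": 1},{"rot": [0,0,0],"delta_pos": [-88,-1,0],"fingers": 1},{"rot": [0,0,0],"delta_pos": [-136,-2,0],"fingers": 1},{"rot": [0,0,0],"delta_pos": [-184,-3,0],"fingers": 1},{"rot": [0,0,0],"delta_pos": [-232,-4,0],"fingers": 1},{"rot": [0,0,0],"delta_pos": [-280,-5,0],"fingers": 1},{"rot": [0,0,0],"delta_pos": [-328,-6,0],"fingers": 1},{"rot": [0,0,0],"delta_pos": [-370,-6.5,0],"fingers": 1},{"rot": [0,0,0],"delta_pos": [-392.5,-6.5,0],"fingers": 1}])

```text
time_s: 14.75
tool_pos: [590.3, 21.2, 201.1]
tcp_rot: [0.481, 0.877, -0.001, -0.001]
force: [-0.2, -0.2, -4.1]
gripper_width: 59.7
grasp_force: 30.0
```

>>> carry_out(rows=[{"rot": [0,0,0],"delta_pos": [0,0,0],"fingers": 1},{"rot": [0,0,0],"delta_pos": [0,0,0],"fingers": 1},{"rot": [0,0,0],"delta_pos": [0,0,0],"fingers": 1},{"rot": [0,0,0],"delta_pos": [0,0,0],"fingers": 1}])

```text
time_s: 15.15
tool_pos: [589.3, 26.5, 202.6]
tcp_rot: [0.479, 0.878, -0.0, -0.0]
force: [0.9, 0.1, -3.5]
gripper_width: 59.6
grasp_force: 30.0
```

Run:
```python
from h import *
goal(590.5,25.9,57.5,.57)
```

```text
t 15.15 at [589.3  26.5 202.6] yaw 0.572 dpos [ -1.3   0.8 145.1] rot [-0.04 -0.04  0.1 ] w 59.6 F [ 0.9  0.1 -3.5]
```

>>> carry_out(rows=[{"rot": [0,0,0],"delta_pos": [0,0,10],"fingers": 1},{"rot": [0,0,0],"delta_pos": [0,0,34],"fingers": 1},{"rot": [0,0,0],"delta_pos": [0,0,60],"fingers": 1},{"rot": [0,0,0],"delta_pos": [0,0,82],"fingers": 1},{"rot": [0,0,0],"delta_pos": [0,0,98],"fingers": 1},{"rot": [0,0,0],"delta_pos": [0,0,108],"fingers": 1},{"rot": [0,0,0],"delta_pos": [0,0,113],"fingers": 1},{"rot": [0,0,0],"delta_pos": [0,0,117],"fingers": 1},{"rot": [0,0,0],"delta_pos": [0,0,120],"fingers": 1}])

```text
time_s: 16.05
tool_pos: [590.8, 25.6, 83.7]
tcp_rot: [0.48, 0.877, 0.0, 0.001]
force: [-0.6, -0.5, -3.9]
gripper_width: 59.6
grasp_force: 30.0
```

>>> carry_out(rows=[{"rot": [0,0,0],"delta_pos": [0,0,5],"fingers": 1},{"rot": [0,0,0],"delta_pos": [0,0,10],"fingers": 1},{"rot": [0,0,0],"delta_pos": [0,0,14],"fingers": 1},{"rot": [0,0,0],"delta_pos": [0,0,18],"fingers": 1},{"rot": [0,0,0],"delta_pos": [0,0,21],"fingers": 1},{"rot": [0,0,0],"delta_pos": [0,0,22.5],"fingers": 1},{"rot": [0,0,0],"delta_pos": [0,0,22.5],"fingers": 1}])

```text
time_s: 16.75
tool_pos: [589.8, 25.7, 60.3]
tcp_rot: [0.48, 0.878, -0.0, -0.0]
force: [-0.0, -0.5, -3.3]
gripper_width: 59.5
grasp_force: 30.0
```

>>> carry_out(rows=[{"rot": [0,0,0],"delta_pos": [0,0,1],"fingers": 1},{"rot": [0,0,0],"delta_pos": [0,0,2],"fingers": 1},{"rot": [0,0,0],"delta_pos": [0,0,2.5],"fingers": 1},{"rot": [0,0,0],"delta_pos": [0,0,2.5],"fingers": 1}])

```text
time_s: 17.15
tool_pos: [590.0, 25.6, 58.0]
tcp_rot: [0.48, 0.878, -0.0, -0.0]
force: [-0.4, -0.4, -3.6]
gripper_width: 59.9
grasp_force: 30.0
```

>>> carry_out(rows=[{"rot": [0,0,0],"delta_pos": [0,0,0.5],"fingers": 1},{"rot": [0,0,0],"delta_pos": [0,0,1],"fingers": 1},{"rot": [0,0,0],"delta_pos": [0,0,1],"fingers": 1}])

```text
time_s: 17.45
tool_pos: [590.2, 25.6, 57.5]
tcp_rot: [0.48, 0.878, 0.0, 0.0]
force: [-1.8, 0.7, -0.4]
gripper_width: 59.4
grasp_force: 30.0
```

>>> carry_out(rows=[{"rot": [0,0,0],"delta_pos": [0,0,0.5],"fingers": 1},{"rot": [0,0,0],"delta_pos": [0,0,0.5],"fingers": 1}])

```text
time_s: 17.65
tool_pos: [590.2, 25.6, 57.5]
tcp_rot: [0.48, 0.878, 0.0, 0.0]
force: [-3.3, 0.0, 5.6]
gripper_width: 59.7
grasp_force: 30.0
```

Firm contact with the floor. Releasing and rising.

>>> carry_out(rows=[{"rot": [0,0,0],"delta_pos": [0,0,0],"fingers": 0.28},{"rot": [0,0,0],"delta_pos": [0,0,0],"fingers": 0.22},{"rot": [0,0,0],"delta_pos": [0,0,0],"fingers": 0.12},{"rot": [0,0,0],"delta_pos": [0,0,0],"fingers": 0.08},{"rot": [0,0,0],"delta_pos": [0,0,-4],"fingers": 0.08},{"rot": [0,0,0],"delta_pos": [0,0,-16],"fingers": 0.08},{"rot": [0,0,0],"delta_pos": [0,0,-40],"fingers": 0.08},{"rot": [0,0,0],"delta_pos": [0,0,-75],"fingers": 0.08},{"rot": [0,0,0],"delta_pos": [0,0,-115],"fingers": 0.08},{"rot": [0,0,0],"delta_pos": [0,0,-150],"fingers": 0.08}])

```text
time_s: 18.65
tool_pos: [590.4, 25.6, 209.8]
tcp_rot: [0.48, 0.877, 0.0, 0.001]
force: [0.6, 0.2, 0.4]
gripper_width: 79.7
grasp_force: 0.0
```

>>> carry_out(rows=[{"rot": [0,0,0],"delta_pos": [15,0,0],"fingers": 0},{"rot": [0,0,0],"delta_pos": [45,0,0],"fingers": 0},{"rot": [0,0,0],"delta_pos": [85,0,0],"fingers": 0},{"rot": [0,0,0],"delta_pos": [130,0,0],"fingers": 0},{"rot": [0,0,0],"delta_pos": [175,0,0],"fingers": 0},{"rot": [0,0,0],"delta_pos": [220,0,0],"fingers": 0},{"rot": [0,0,0],"delta_pos": [260,0,0],"fingers": 0},{"rot": [0,0,0],"delta_pos": [290,0,0],"fingers": 0},{"rot": [0,0,0],"delta_pos": [300,0,0],"fingers": 0},{"rot": [0,0,0],"delta_pos": [300,0,0],"fingers": 0}])

```text
time_s: 19.65
tool_pos: [427.2, 279.0, 206.7]
tcp_rot: [0.478, 0.878, 0.0, 0.0]
force: [0.0, -0.7, -0.5]
gripper_width: 86.8
grasp_force: 0.0
```

Run:
```python
from h import *
im=grab_frame('top')
b=im[90:270,330:490,::-1];b=cv2.resize(b,(444,500),interpolation=cv2.INTER_CUBIC)
s=grab_frame('scene')[140:260,300:390,::-1];s=cv2.resize(s,(350,467),interpolation=cv2.INTER_CUBIC);s=cv2.copyMakeBorder(s,0,33,0,0,0)
cv2.imwrite('pics/fin.png',np.hstack([b,s]));S=read_state();print(S['time_s'],S['tool_pos'],S['force'])
```

```text
19.75 [428.40104706 277.51209271 206.6254738 ] [ 1.30575045 -0.10667748 -0.79869302]
```

View pics/fin.png

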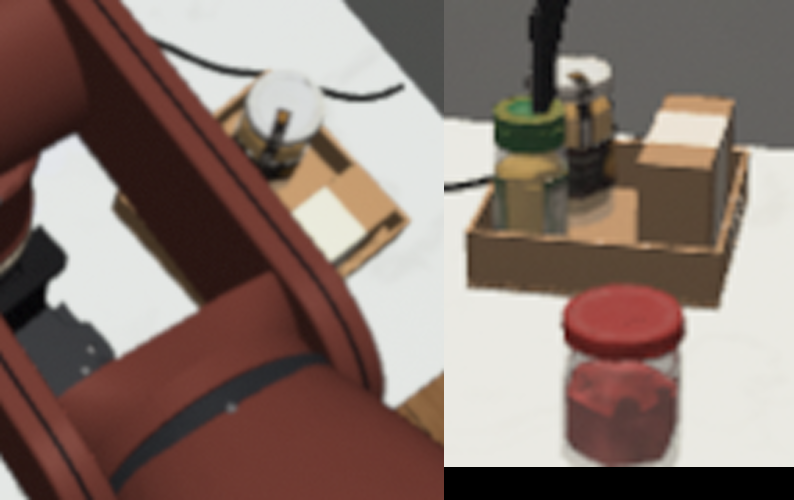

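The spice jar, honey jar and tea packet all stand upright in the carton, at scene-crop (530,170), (585,140) and (690,170). The jam jar has not moved, and the arm is clear of everything. Handing in.

```bash
python3 -c "
from station import *
print(sign_off())"
```

```text
the job is handed in; nothing more can be done
None
```

I set the tea packet and then the honey jar down in the carton beside the spice jar; in the last picture all three stood upright, side by side, and I handed the job in at about 20 s of the 58 s allowed.

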